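# Comb-check the clay press spindle and wedge the leaf fast

## Robot

A 6-joint arm with a two-finger parallel gripper is mounted at the origin on the work surface. World frame = base frame: x ahead of the robot, y to its left, z up, the work surface at z = 0. Lengths are in mm, angles in rad, forces in N, time in s.
With the tool pointing down it reaches from about 300 to 775 mm from the base axis. Payload 14.6 kg.
Tool frame: the origin (TCP) lies at the very end of the fingers, on their centre line; the grasp point (between the pads) lies 19 mm behind it; z points along the fingers, y is the line along which they close (so a half turn about z gives the same grasp; the last joint's range is limited). The gripper opens to 94 mm and grips with 3 to 60 N. Pads are 16 mm wide; open, the fingers measure 119 mm over their backs; the gripper's body (75 mm by 177 mm) begins 78 mm behind the grasp point.
Start: joints at [-1.175, 0.3, 1.521, -0, 1.321, -0.067], TCP at [245.542, -492.136, 205.446] pointing down, gripper open.
Joint ranges: [-3.03, 3.03], [-0.79, 2.21], [0.23, 2.52], [-1.04, 4.18], [0, 3.07], [-2.55, 2.55]. Speed limits (rad/s): [2.22, 2.22, 2.57, 3.14, 3.14, 3.14].

## Interface

Orientations are given as [roll, pitch, yaw] about the fixed x, y, z axes, in that order (R = Rz(yaw) Ry(pitch) Rx(roll)).
In Python, from cell import manip, optics gives the robot as it stands.
- The arm moves only by the shell command python3 -m crank 'ROWS' [FORCE]. ROWS is JSON, a list of rows, each a list of 7 numbers: the opening in per cent of the stroke, from 0 (shut) to 100 (fully open), then the shift along the tool's x, y, z in mm, then the turn, a rotation vector about the tool's x, y, z in rad. A call has 1 to 10 rows; each row is the pose to reach, as a shift and turn from the pose commanded when the call began, along the tool's axes at that moment; what a row does not reach only later rows make up. A row lasts 1/10 s, in which the tool goes at most 50 mm and 8.59 degrees, less where a joint would pass 70% of its speed; a pose out of reach is approached as far as the arm can. A call with a gripper value outside its range is refused whole. The fingers move at their own pace and stop on an object; FORCE is the grip in N (left out, the last holds). Time passes only in rows, so rows that repeat a pose let the fingers close. It gives the time, the measured TCP pose, the force, the opening and the grip force at its end, in the units of the state.
- manip.read_state(): the state, without advancing time (a new reading comes with each control period).
- optics.camera(name): name is "scene" or "top"; returns (picture, depth): 420x560x3 uint8, red, green, blue; 420x560 float32, mm along the optical axis (not along the pixel's ray), 0 where there is no reading.
- optics.calibration(name): a dict with "camera_matrix" (3x3 intrinsics, pixels), "R" (3x3) and "t" (3): a world point X has camera coordinates R X + t. Camera axes: x right, y down, z forward; pixel columns grow to the right and rows downward; lengths in mm; the calibration is good to about 2 mm. A picture is of the moment at which its call begins. calibration takes no time and is no camera call.
- manip.sign_off(): hands the job in; it is judged then, once.
The state is a dict: "clock": time; "joints": joint angles; "qd": joint speeds; "effort": joint torques, N m; "eef_pos": TCP position; "eef_rot": TCP orientation; "wrist_force": force on the tool from outside, world axes, zero at the start; "moment": the same for the moment, N m; "finger_gap": finger opening in mm; "finger_force": force on a finger pad.
Only numpy, scipy, OpenCV 4.12 (cv2) and the standard library are available. Lean on these libraries where they do the work, as an engineer would, in place of code of your own. Each camera call takes 0.05 s, during which the arm holds its last target. There are 200 camera calls.

## Task

Check the clay press spindle with the thread comb that fits it, the one with the blue grip: lay it flat on the fixture's grey ledge between the spindle and the brass ramp, teeth facing the thread but still clear of it, and let go. Then push it from behind until all its teeth are fully home in the grooves and it sits flat and square, and only after that slide the wooden thumb wedge along the brass ramp, firmly, until it jams the leaf fast. Leave the other leaves and the things lying about where they are.

Things in the scene. Friction and masses are not known exactly. Their poses are not given: they have to be found in the camera images.
- fixture: Fixed checking fixture, green base (x -80 to 110 mm, y -220 to 110 mm). Origin on the table below the seated leaf; z up. Its flat grey ledge, top 40 mm above the table, spans x -72 to 33, y -220 to 90 mm. The spindle lies along its +x side; the leaf is pushed in along fixture +x. A seated leaf's back lies at x = 1.5 mm, leaving a passage 30 mm wide at y = 0 to the ramp fence, wider towards -y.
- seat (a point): Bottom of the spindle's middle groove on the side facing the ledge, taken at ledge height (40 mm above the table): fixture x = 44 mm, y = 0; axes as the fixture's. Groove bottoms lie every 12 mm along y from -72 to 72 mm, crests 6 mm nearer the ledge (x = 38 mm). Any grooves will do, as long as every tooth lies in one.
- spindle: Fixed steel press spindle, parallel to fixture y: axis at fixture x = 60 mm, 48 mm above the table; thread 44 mm over the crests, 32 mm at the root, pitch 12 mm; collars and saddles end at y = -108 and 108 mm. Origin at the middle of the axis; y along it.
- fence: Brass ramp fence fixed on the ledge, 12 mm high, 235 mm long (fixture y -163 to 70 mm), 18 mm thick. Origin at the middle of its ramp face, at ledge height. The face passes fixture x = -28.5 mm at y = 0 and nears the spindle by 1 mm per 7 mm towards +y.
- comb_blue: The right leaf: loose, steel, 110 mm long (its y), 14 mm thick, lying flat, with 7 teeth of 12 mm pitch on its +x edge (middle one at y = 0, 6.5 mm long). On top an upright blue grip bar 80 mm long (y), 16 mm thick (x -22 to -6 mm), 14 to 44 mm above the underside. Flat back at x = -22 mm, flush with the grip's; tips at x = 20.5 mm. Origin on the underside. 0.3 kg; 8 to 14 N push it home.
- comb_tip (a point): Tip of the blue leaf's middle tooth, at its underside (leaf x = 20.5 mm); axes as the leaf's.
- comb_yellow: A wrong leaf, the same but with a yellow grip and 11 teeth of 8 mm pitch. Leave it.
- comb_red: A wrong leaf, the same but with a red grip and 5 teeth of 16 mm pitch. Leave it.
- wedge: Loose wooden thumb wedge, askew on the ledge at the passage's wide -y end: 110 mm long (y), 18 mm high, 24 mm wide at its +y end, 39.7 mm at its -y end, where a 26 mm wide orange tab rises to 44 mm. Straight face (x = 0) faces the leaf; the other slopes as the ramp. Origin mid-length of the straight face, underside. Pushed along fixture +y; jams with its origin near fixture y = -13 mm. 0.16 kg.
- jar: Amber glaze jar, 66 mm wide, 130 mm high, origin under it. Bystander.
- cup: Terracotta cup, 72 mm wide, 75 mm high, origin under it. Bystander.
- bowl: Blue bowl, 120 mm wide, 55 mm high, origin under it. Bystander.
- rib: Flat wooden potter's rib, 50 x 110 x 10 mm. Bystander.
- puck: Fired clay puck, 70 mm wide, 30 mm high. Bystander.
Mind the look-alikes: they are no part of the job. What is shaped like the comb_blue but pink is not meant. Leave any turquoise look-alike of the wedge alone.

How it is judged:
By the outcome, as a careful person would: the job done as asked, in the order asked, and still so for the second after the job is handed in, with the robot touching nothing.
It also fails if it takes over 72 s, if anything falls off the work surface, if the arm or the gripper's body presses on something with over 40 N, if the wrist force passes 120 N, or if a joint passes its speed limit or range.

## Working session

There is one attempt and no reset: what is moved stays moved. The work goes in short steps, Python scripts to look and compute and a shell command to move; the robot and the scene stay as the last step left them, time stands still between calls to the robot, and variables do not carry over. Pictures are saved under pics/ and viewed, at most 10 in all, crops included, and the job is handed in when it is done.

```bash
ls; mkdir -p pics
python3 - <<'E'
from cell import manip, optics
import cv2, numpy as np
s=manip.read_state(); print({k:np.round(v,3).tolist() for k,v in s.items()})
for n in("scene","top"):
    p,d=optics.camera(n); cv2.imwrite(f"pics/{n}0.png",p[:,:,::-1]); np.save(f"pics/{n}0.npy",d)
    c=optics.calibration(n); print(n,{k:np.round(v,3).tolist() for k,v in c.items()})
E
```

```text
pics
{'clock': 0.0, 'joints': [-1.175, 0.3, 1.522, -0.0, 1.321, -0.067], 'qd': [0.001, -0.0, 0.0, 0.001, -0.004, -0.0], 'effort': [-0.0, -53.18, -35.274, 0.071, 0.024, -0.0], 'eef_pos': [245.451, -491.892, 204.873], 'eef_rot': [-3.14, -0.0, 0.463], 'wrist_force': [0.395, 0.58, 0.015], 'moment': [-0.025, 0.026, -0.021], 'finger_force': 0.0, 'finger_gap': 94.189}
scene {'camera_matrix': [[405.65, 0.0, 279.43], [0.0, 405.65, 214.633], [0.0, 0.0, 1.0]], 'R': [[0.488, 0.873, -0.019], [0.591, -0.346, -0.729], [-0.642, 0.344, -0.685]], 't': [-217.203, -211.438, 1587.132]}
top {'camera_matrix': [[526.429, 0.0, 283.785], [0.0, 526.429, 211.613], [0.0, 0.0, 1.0]], 'R': [[0.028, -1.0, -0.011], [-0.982, -0.025, -0.189], [0.189, 0.016, -0.982]], 't': [7.315, 457.492, 1460.685]}
```

View pics/top0.png

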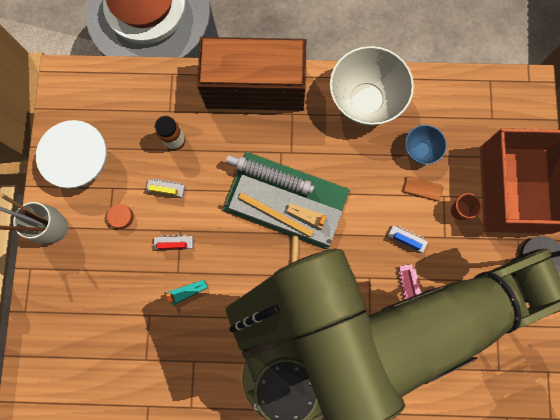

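View pics/scene0.png

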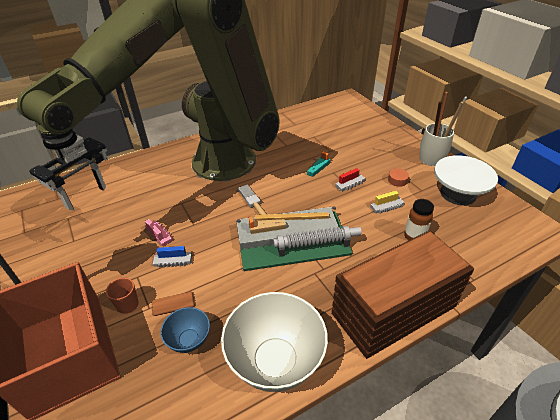

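The top view shows the blue leaf at about (407,239), the fixture at (285,198), the spindle at (270,175), the brass fence at (275,215) and the wedge at (307,214) with its tab at about (319,222). Pink (408,280) and turquoise (187,291) are the decoys. The scene view agrees: blue leaf at (172,255), fixture at (295,235).

```bash
cat > h.py <<'E'
from cell import manip, optics
import cv2, numpy as np
def cloud(n,d):
    c=optics.calibration(n);K,R,t=(np.array(c[k]) for k in("camera_matrix","R","t"))
    v,u=np.mgrid[:d.shape[0],:d.shape[1]].astype(float)
    P=np.stack([(u-K[0,2])/K[0,0]*d,(v-K[1,2])/K[1,1]*d,d],-1)
    return (P-t)@R
def plane(n,px,z):
    c=optics.calibration(n);K,R,t=(np.array(c[k]) for k in("camera_matrix","R","t"))
    px=np.atleast_2d(px); r=np.c_[px,np.ones(len(px))]@np.linalg.inv(K).T@R; o=-R.T@t
    return o+r*((z-o[2])/r[:,2])[:,None]
def rect(pts):
    (c,s,a)=cv2.minAreaRect(pts[:,:2].astype(np.float32)); b=cv2.boxPoints((c,s,a))
    e=b[1]-b[0],b[2]-b[1]; l=max(e,key=np.linalg.norm); s=sorted(s)
    return np.round(c,1),np.round(s,1),round(np.degrees(np.arctan2(l[1],l[0])),2)
def hsv(p): return cv2.cvtColor(np.ascontiguousarray(p),cv2.COLOR_RGB2HSV)
def fixT(o,yaw): # world->fixture
    c,s=np.cos(yaw),np.sin(yaw); R=np.array([[c,-s],[s,c]]); return lambda P:(P[...,:2]-o)@R
E
python3 - <<'E'
from h import *
for n,box in(("top",dict(blue=(385,430,222,258),fix=(215,355,145,250))),("scene",dict(blue=(148,196,238,272),fix=(230,370,195,275)))):
    p=cv2.imread(f"pics/{n}0.png")[:,:,::-1]; d=np.load(f"pics/{n}0.npy"); X=cloud(n,d); H=hsv(p)
    u0,u1,v0,v1=box['blue']; h,s,v=[H[...,i] for i in range(3)]
    B=np.zeros(d.shape,bool);B[v0:v1,u0:u1]=1
    m=B&(h>100)&(h<130)&(s>110)&(X[...,2]>36)
    print(n,'grip',m.sum(),X[m].mean(0).round(1),rect(X[m]))
    m2=B&(s<80)&(X[...,2]>8)&(X[...,2]<22)
    print(' plate',m2.sum(),X[m2].mean(0).round(1),rect(X[m2]))
    m3=B&(X[...,2]>8)&((s<80)|((h>100)&(h<130))); print(' all',rect(X[m3]))
    u0,u1,v0,v1=box['fix'];B[:]=0;B[v0:v1,u0:u1]=1
    L=B&(s<60)&(abs(X[...,2]-40)<6); print(' ledge',L.sum(),X[L].mean(0).round(1),rect(X[L]))
    g=B&(h>40)&(h<95)&(s>80); print(' green',g.sum(),np.median(X[g],0).round(1),rect(X[g]))
    br=B&(h>8)&(h<30)&(s>120)&(X[...,2]>46); k,lab,st,ce=cv2.connectedComponentsWithStats(br.astype(np.uint8))
    for i in range(1,k):
        if st[i,4]>25: q=X[lab==i]; print(' brown',st[i,4],ce[i].round(),np.percentile(q[:,2],[5,50,95]).round(),rect(q))
    sp=B&(s<60)&(X[...,2]>62); print(' spindle',sp.sum(),rect(X[sp]))
E
```

```text
top grip 171 [ 381.2 -328.2   61.4] (array([ 299.4, -172.8]), array([ 67.4, 416.3]), np.float32(-62.35))
 plate 274 [ 398.9 -338.3   14.5] (array([ 394.8, -338.7]), array([ 41.4, 111.1]), np.float32(65.07))
 all (array([ 317.2, -181.3]), array([104.5, 444.8]), np.float32(-64.08))
 ledge 2641 [471.4  23.3  40.2] (array([490.5,  14.4]), array([157.7, 320.4]), np.float32(70.68))
 green 1784 [529.7 -48.5  12.1] (array([403.1,  50.1]), array([328.7, 397.7]), np.float32(-19.49))
 brown 518 [276. 214.] [47. 52. 58.] (array([370.1,   6.4]), array([151.2, 364.7]), np.float32(25.56))
 brown 427 [307. 215.] [52. 58. 84.] (array([327.1,  -1. ]), array([107.9, 288.8]), np.float32(-19.33))
 spindle 626 (array([432.9,   4.4]), array([198.1, 481. ]), np.float32(24.25))
scene grip 144 [ 397.6 -336.    54.5] (array([ 808.5, -362.8]), array([ 75.1, 890.9]), np.float32(-3.81))
 plate 303 [ 398.4 -339.9   12.8] (array([ 366.5, -325.7]), array([107.2, 110.4]), np.float32(64.78))
 all (array([ 770.4, -403.7]), array([111.6, 955.2]), np.float32(-9.78))
 ledge 1506 [485.   15.7  39. ] (array([496.9,  33.2]), array([159.9, 362. ]), np.float32(70.63))
 green 1879 [559.2 -25.4  10.6] (array([ 861.3, -115.3]), array([327.8, 945.7]), np.float32(-19.83))
 brown 673 [279. 220.] [47. 52. 68.] (array([453.7,  29.4]), array([ 72.5, 252.2]), np.float32(71.87))
 brown 265 [358. 269.] [160. 168. 171.] (array([ 992.6, -201.8]), array([ 70.2, 685. ]), np.float32(-47.33))
 spindle 381 (array([ 851.4, -207.7]), array([225.6, 885.3]), np.float32(-43.39))
```

Run:
```python
import cv2
a=cv2.imread("pics/top0.png")[140:265,210:440]; a=cv2.resize(a,None,fx=3.4,fy=3.4,interpolation=cv2.INTER_CUBIC); cv2.imwrite("pics/crop0.png",a)
```

```text
(no output)
```

View pics/crop0.png

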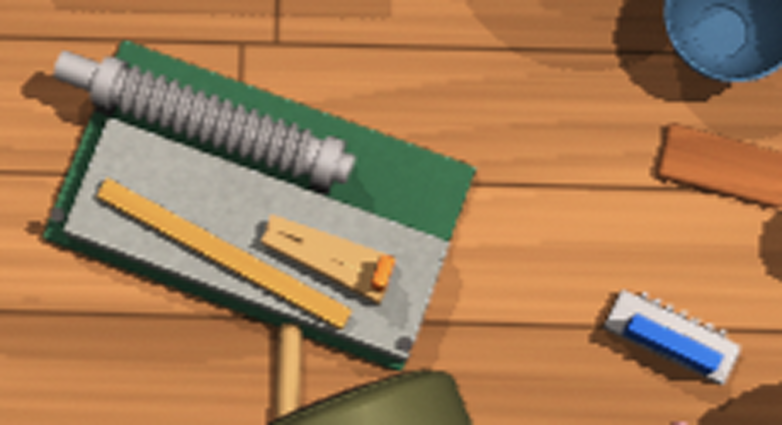

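The crop shows the leaf at about crop (675,335), teeth facing up-right, so its heading is close to the fixture's. The wedge lies at crop (325,260) with its orange tab at (382,270).

```bash
cat > m.py <<'E'
from h import *
def masks(n,p,d,blue,fix):
    X=cloud(n,d);H=hsv(p);h,s,v=[H[...,i].astype(int) for i in range(3)];z=X[...,2]
    def bx(b):
        B=np.zeros(d.shape,bool);B[b[2]:b[3],b[0]:b[1]]=1;return B
    def cast(m,zz,op=False):
        m=m.astype(np.uint8)
        if op:m=cv2.morphologyEx(m,cv2.MORPH_OPEN,np.ones((3,3)))
        k,lab,st,ce=cv2.connectedComponentsWithStats(m)
        if k<2:return None
        i=1+np.argmax(st[1:,4]);vv,uu=np.where(lab==i);return plane(n,np.c_[uu,vv],zz)
    B,F=bx(blue),bx(fix);o={}
    o['grip']=cast(B&(h>100)&(h<130)&(s>110)&(v>120),44)
    o['plate']=cast(B&(((s<80)&(z>6)&(z<25))),14)
    o['ledge']=cast(F&(s<60)&(abs(z-40)<7),40,True)
    o['green']=cast(F&(h>40)&(h<95)&(s>80)&(z<30),12)
    br=F&(h>8)&(h<30)&(s>110)&(v>110)
    o['fence']=cast(br&(z<54.5)&(z>46),52,True)
    o['wedge']=cast(br&(z>=55)&(z<66),58,True)
    o['tab']=cast(F&(h<15)&(s>190)&(v>150)&(z>66),84)
    o['spindle']=cast(F&(s<60)&(z>58)&(z<75),66)
    return o
E
python3 - <<'E'
from m import *
for n,a in(("top",((385,430,222,258),(215,355,145,250))),("scene",((148,196,238,272),(230,370,195,275)))):
    p=cv2.imread(f"pics/{n}0.png")[:,:,::-1]; d=np.load(f"pics/{n}0.npy")
    for k,q in masks(n,p,d,*a).items(): print(n,k,None if q is None else (len(q),q.mean(0).round(1)[:2],*rect(q)))
E
```

```text
top grip (150, array([ 384.2, -333.6]), array([ 384.4, -333.4]), array([15. , 78.3]), np.float32(65.83))
top plate (275, array([ 399.9, -339. ]), array([ 395.1, -339. ]), array([ 42.2, 110.4]), np.float32(64.25))
top ledge (2513, array([473.8,  25.2]), array([466.5,  22.7]), array([107.5, 319.8]), np.float32(70.87))
top green (1230, array([547.6, -59. ]), array([558. ,  -4.8]), array([ 67.8, 328.2]), np.float32(70.49))
top fence (25, array([404.3, -46.3]), array([404.4, -46.1]), array([11.4, 14.1]), np.float32(-88.51))
top wedge (65, array([445.4, -53.9]), array([445.1, -53.6]), array([19.8, 31.6]), np.float32(0.99))
top tab (8, array([432.6, -84.7]), array([432.6, -84.7]), array([ 2.6, 15.2]), np.float32(-17.27))
top spindle (854, array([562.2,  59.6]), array([563.2,  64.2]), array([ 38.7, 262.4]), np.float32(70.96))
scene grip (114, array([ 385.2, -334.3]), array([ 385.6, -334.7]), array([18.5, 77.5]), np.float32(65.8))
scene plate (311, array([ 402.1, -340.1]), array([ 398.8, -339.9]), array([ 48. , 110.6]), np.float32(65.06))
scene ledge (1287, array([475.9,   7.5]), array([468.3,  15. ]), array([110.5, 308.8]), np.float32(70.9))
scene green (1828, array([559.6, -23.8]), array([558.3,  -6.1]), array([ 84.3, 327.4]), np.float32(70.45))
scene fence (115, array([468.8,  78. ]), array([469.4,  78.3]), array([18.4, 79.1]), np.float32(59.68))
scene wedge (56, array([457.9, -26.6]), array([457.8, -24.8]), array([26.4, 30.8]), np.float32(60.85))
scene tab (10, array([429.5, -89.5]), array([428.8, -88.9]), array([ 9. , 13.8]), np.float32(-26.06))
scene spindle (599, array([567. ,  50.8]), array([571.3,  59.3]), array([ 40.2, 261.5]), np.float32(71.02))
```

Run:
```python
from h import *
yaw=np.radians(-19.3);ex=np.array([np.cos(yaw),np.sin(yaw)]);ey=np.array([-ex[1],ex[0]])
for n,f in(("top",(215,355,145,250)),("scene",(230,370,195,275))):
    p=cv2.imread(f"pics/{n}0.png")[:,:,::-1]; d=np.load(f"pics/{n}0.npy"); X=cloud(n,d);H=hsv(p)
    h,s,v=[H[...,i].astype(int) for i in range(3)];z=X[...,2]
    F=np.zeros(d.shape,bool);F[f[2]:f[3],f[0]:f[1]]=1
    if n=="top": F[235:,300:]&=True
    def ext(m,zz,name):
        vv,uu=np.where(m);q=plane(n,np.c_[uu,vv],zz)[:,:2]; a,b=q@ex,q@ey
        print(n,name,len(q),'x',np.percentile(a,[.5,2,98,99.5]).round(1),'y',np.percentile(b,[.5,2,98,99.5]).round(1))
        return q
    g=F&(h>40)&(h<95)&(s>80)&(z<25); print('base z',np.median(z[g]))
    q=ext(g,np.median(z[g]),'green'); print(rect(q))
    L=F&(s<60)&(abs(z-40)<5);ext(L,40,'ledge')
    sp=F&(s<60)&(z>56)&(z<76);q=ext(sp,66,'spindle'); print(rect(q))
    br=(F&(h>8)&(h<30)&(s>90)&(v>100)&(z>44)&(z<90)).astype(np.uint8)
    k,lab,st,ce=cv2.connectedComponentsWithStats(br,connectivity=4)
    for i in range(1,k):
        if st[i,4]>60:
            vv,uu=np.where(lab==i)
            for zz in(52,58): print('  br',st[i],zz,rect(plane(n,np.c_[uu,vv],zz)))
    t=F&(h>6)&(h<16)&(s>200)&(v>180)&(z>56);vv,uu=np.where(t);print('  tab',t.sum(),plane(n,np.c_[uu,vv],84).mean(0).round(1) if t.any() else '')
a=cv2.imread("pics/scene0.png")[190:285,225:380]; cv2.imwrite("pics/crop1.png",cv2.resize(a,None,fx=5,fy=5,interpolation=cv2.INTER_CUBIC))
```

```text
base z 12.070625581016314
top green 1777 x [373.4 374.1 560.5 561.3] y [ 17.   19.9 340.9 343.1]
(array([500.8,  15.3]), array([189.4, 328.5]), np.float32(70.75))
top ledge 2459 x [380.2 381.4 485.6 494.4] y [ 16.7  20.  321.9 327.2]
top spindle 939 x [491.6 493.2 527.9 529.4] y [116.8 122.5 368.8 375.4]
(array([563.2,  64. ]), array([ 39.4, 262.7]), np.float32(70.85))
  br [239 192  74  45 523] 52 (array([448.6,  44.2]), array([ 18.7, 234.6]), np.float32(62.84))
  br [239 192  74  45 523] 58 (array([447.4,  44. ]), array([ 18.7, 233.6]), np.float32(62.84))
  br [287 203  39  26 439] 52 (array([446.5, -41.6]), array([ 40.1, 110. ]), np.float32(71.41))
  br [287 203  39  26 439] 58 (array([445.4, -41.4]), array([ 39.9, 109.6]), np.float32(71.41))
  tab 0 
base z 10.606494050984233
scene green 1871 x [393.8 443.3 567.6 568.7] y [ 16.5  20.2 337.9 341.5]
(array([506.5,  12.2]), array([190.2, 327.9]), np.float32(70.89))
scene ledge 1454 x [382.1 383.6 531.  535.4] y [ 15.6  18.5 322.1 336. ]
scene spindle 681 x [500.3 501.4 538.2 540.2] y [115.6 122.1 365.6 372.8]
(array([572. ,  58.7]), array([ 42.1, 262.1]), np.float32(70.79))
  br [249 212  80  20 722] 52 (array([455.2,  29.4]), array([ 70.1, 253.3]), np.float32(72.05))
  br [249 212  80  20 722] 58 (array([460.7,  26.3]), array([ 69.6, 251.6]), np.float32(72.05))
  tab 2 [430.5 -94.7  84. ]
```

View pics/crop1.png

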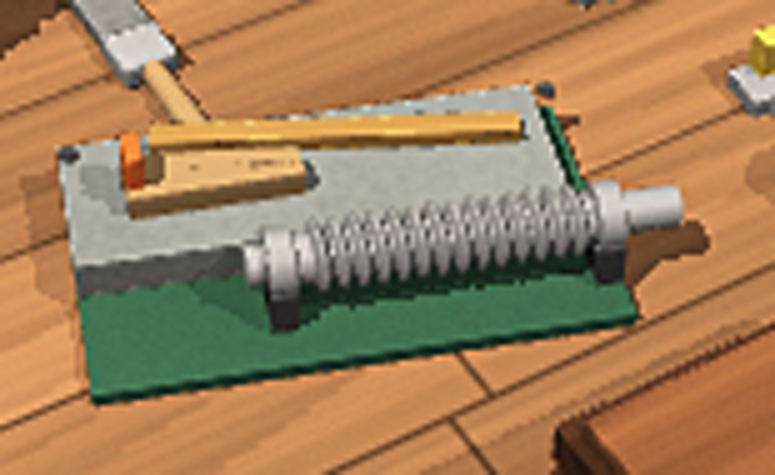

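Fixture origin is about (505.2, 72.6) with yaw -19.2°. The blue grip's centre is about (385, -334) with yaw -24.2°. Wedge centre is at fixture (-18, -127). I'll move above the leaf.

```bash
python3 -m crank '[[60,35,-14,5,0,0,-0.12],[60,75,-30,25,0,0,-0.25],[60,115,-46,45,0,0,-0.38],[60,155,-62,65,0,0,-0.5],[60,195.5,-79,90,0,0,-0.62],[60,195.5,-79,105,0,0,-0.686],[60,195.5,-79,105,0,0,-0.686],[60,195.5,-79,105,0,0,-0.686]]' 20
python3 - <<'E'
from h import *
s=manip.read_state();print(s['clock'],s['eef_pos'],s['eef_rot'],s['finger_gap'])
p,d=optics.camera("scene");cv2.imwrite("pics/s1.png",cv2.resize(p[180:330,90:290,::-1],None,fx=3,fy=3))
E
```

```text
clock: 0.9
eef_pos: [385.1, -334.5, 100.8]
eef_rot: [-3.141, 0.0, 1.146]
wrist_force: [-1.1, -0.0, 1.0]
finger_gap: 56.8
finger_force: 0.0
0.9 [ 385.06202789 -334.53205701  100.80048573] [-3.14143388e+00  5.68080544e-06  1.14635415e+00] 56.78426912840242
```

View pics/s1.png

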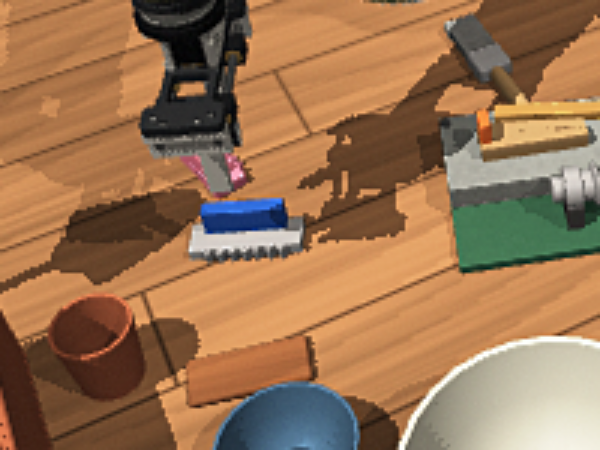

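The view shows the gripper centred over the blue grip (crop 243,215) with clear surroundings. I'll descend, grip and lift a little.

```bash
python3 -m crank '[[60,0,0,40,0,0,0],[60,0,0,75,0,0,0],[60,0,0,82,0,0,0],[60,0,0,82,0,0,0],[15,0,0,82,0,0,0],[10,0,0,82,0,0,0],[10,0,0,82,0,0,0],[10,0,0,82,0,0,0],[10,0,0,82,0,0,0],[10,0,0,82,0,0,0]]' 25; python3 -m crank '[[10,0,0,0,0,0,0],[10,0,0,-40,0,0,0],[10,0,0,-85,0,0,0],[10,0,0,-120,0,0,0],[10,0,0,-120,0,0,0]]'
```

```text
clock: 1.95
eef_pos: [385.2, -334.1, 18.6]
eef_rot: [-3.142, 0.0, 1.149]
wrist_force: [-2.2, 0.8, 4.0]
finger_gap: 15.7
finger_force: 25.0
clock: 2.45
eef_pos: [386.6, -335.5, 142.7]
eef_rot: [3.135, 0.003, 1.149]
wrist_force: [-0.5, 0.5, -2.7]
finger_gap: 15.7
finger_force: 25.0
```

```bash
python3 -m crank '[[10,30,-4,0,0,0,-0.01],[10,75,-11,0,0,0,-0.02],[10,120,-18,0,0,0,-0.03],[10,165,-24,0,0,0,-0.04],[10,210,-31,0,0,0,-0.05],[10,255,-38,0,0,0,-0.06],[10,300,-44,0,0,0,-0.07],[10,345,-51,0,0,0,-0.08],[10,390,-58,0,0,0,-0.087],[10,420,-62,0,0,0,-0.087]]'; python3 -m crank '[[10,0,0,5,0,0,0],[10,0,0,5,0,0,0],[10,0,0,5,0,0,0]]'
python3 - <<'E'
from h import *
s=manip.read_state();print(s['clock'],s['eef_pos'].round(1),s['eef_rot'].round(3))
for n in("top","scene"):
    p,d=optics.camera(n);cv2.imwrite(f"pics/{n}2.png",p[:,:,::-1]);np.save(f"pics/{n}2.npy",d)
a=cv2.imread("pics/scene2.png")[140:290,210:390];b=cv2.imread("pics/top2.png")[130:255,205:355]
cv2.imwrite("pics/c2.png",np.hstack([cv2.resize(a,(400,333)),cv2.resize(b,(400,333))]))
E
```

```text
clock: 3.45
eef_pos: [500.3, 77.1, 136.9]
eef_rot: [-3.14, 0.0, 1.238]
wrist_force: [0.9, 0.1, -2.2]
finger_gap: 16.0
finger_force: 25.0
clock: 3.75
eef_pos: [500.1, 73.7, 132.6]
eef_rot: [-3.14, 0.001, 1.235]
wrist_force: [0.4, -0.2, -3.1]
finger_gap: 16.0
finger_force: 25.0
3.75 [500.1  73.7 132.6] [-3.140e+00  1.000e-03  1.235e+00]
```

View pics/c2.png

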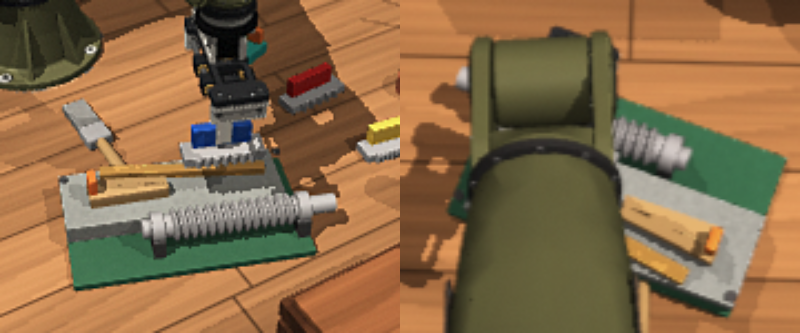

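The leaf hangs level above the ledge in front of the spindle, with teeth toward the thread. The wedge (crop 125,190) is clear of it. I'll lower it.

```bash
python3 -m crank '[[10,0,0,35,0,0,0],[10,0,0,60,0,0,0],[10,0,0,68,0,0,0],[10,0,0,70,0,0,0],[10,0,0,72,0,0,0],[10,0,0,72,0,0,0],[10,0,0,72,0,0,0]]'; python3 -m crank '[[10,0,0,1,0,0,0],[10,0,0,1.5,0,0,0],[10,0,0,1.5,0,0,0]]'
python3 - <<'E'
from m import *
p,d=optics.camera("scene");cv2.imwrite("pics/s3full.png",p[:,:,::-1]);np.save("pics/s3.npy",d)
X=cloud("scene",d);H=hsv(p);h,s,v=[H[...,i].astype(int) for i in range(3)]
T=fixT(np.array([505.2,72.6]),np.radians(-19.2))
B=np.zeros(d.shape,bool);B[170:260,250:360]=1
m=B&(h>100)&(h<130)&(s>110)&(v>100);vv,uu=np.where(m);q=T(plane("scene",np.c_[uu,vv],84));print('grip px',m.sum(),uu.min(),uu.max(),'fix y',np.percentile(q[:,1],[1,3,97,99]).round(1),'depthpts',np.percentile(T(X[m])[:,1],[3,97]).round(1),np.median(X[m][:,2]))
a=p[185:275,235:375,::-1];cv2.imwrite("pics/s3.png",cv2.resize(a,(784,504),interpolation=cv2.INTER_CUBIC))
E
```

```text
clock: 4.55
eef_pos: [501.1, 74.4, 62.3]
eef_rot: [3.14, -0.001, 1.236]
wrist_force: [0.6, -0.4, -2.2]
finger_gap: 16.1
finger_force: 25.0
clock: 4.85
eef_pos: [500.7, 74.4, 60.0]
eef_rot: [3.142, -0.0, 1.236]
wrist_force: [0.8, 0.2, -2.6]
finger_gap: 16.2
finger_force: 25.0
grip px 55 296 321 fix y [-43.  -42.1  32.2  33.8] depthpts [-40.3  35.5] 82.72455496230855
```

View pics/s3.png

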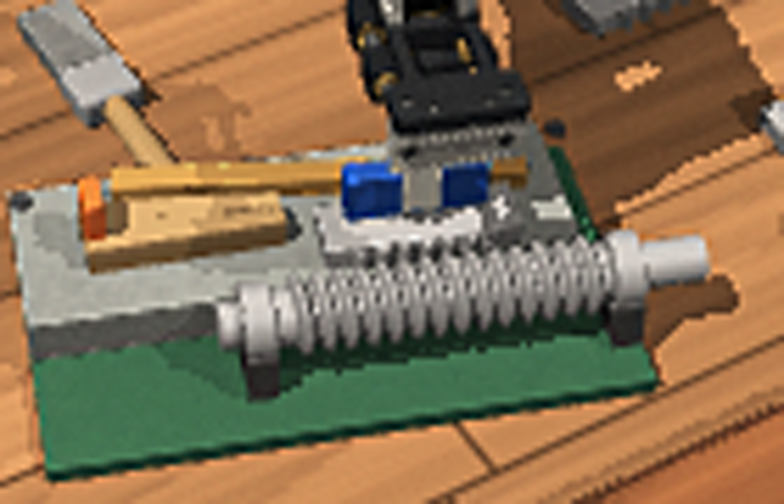

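```bash
cat > ph.py <<'E'
from h import *
O=np.array([505.2,72.6]);yw=np.radians(-19.2)
def prof(n,g,x,z,ys,O=O):
    c=optics.calibration(n);K,R,t=(np.array(c[k]) for k in("camera_matrix","R","t"))
    e=np.array([np.cos(yw),np.sin(yw)]);f=np.array([-e[1],e[0]])
    W=np.c_[O+x*e+ys[:,None]*f,np.full(len(ys),z)]@R.T+t; uv=W@K.T; uv=uv[:,:2]/uv[:,2:]
    return cv2.remap(g,uv[None,:,0].astype(np.float32),uv[None,:,1].astype(np.float32),cv2.INTER_LINEAR)[0]
def phase(I,ys):
    w=np.hanning(len(ys));I=I-np.convolve(I,np.ones(48)/48,'same') if len(I)>60 else I-I.mean()
    F=(I*w)@np.exp(-2j*np.pi*ys/12); return round(abs(F)/w.sum(),1), round(float(-np.angle(F)/(2*np.pi)*12),2)  # y of bright max mod 12
E
python3 - <<'E'
from ph import *
Y=np.arange(-66,66,.25)
for n,fn in(("scene","scene0"),("scene","s3full"),("top","top0")):
    g=cv2.imread(f"pics/{fn}.png",0).astype(np.float32)
    O2=O+(np.array([5.2,-3.4]) if n=="scene" else 0)
    for x,z in((42,60),(45,64),(50,68),(60,70),(70,68),(76,64)): print(fn,x,z,phase(prof(n,g,x,z,Y,O2),Y))
g=cv2.imread("pics/s3full.png",0).astype(np.float32);Y=np.arange(-42,42,.25)
for x in(22,24,26,28,30,32): print('teeth',x,phase(prof("scene",g,x,54,Y,O+np.array([5.2,-3.4])),Y))
E
```

```text
scene0 42 60 (np.float64(11.3), -2.53)
scene0 45 64 (np.float64(10.8), -3.36)
scene0 50 68 (np.float64(11.6), -4.74)
scene0 60 70 (np.float64(2.4), 4.51)
scene0 70 68 (np.float64(7.4), 3.82)
scene0 76 64 (np.float64(7.4), 5.96)
s3full 42 60 (np.float64(13.0), -3.62)
s3full 45 64 (np.float64(14.9), -4.88)
s3full 50 68 (np.float64(13.0), -5.65)
s3full 60 70 (np.float64(2.4), 4.57)
s3full 70 68 (np.float64(7.1), 3.8)
s3full 76 64 (np.float64(7.5), 5.9)
top0 42 60 (np.float64(11.3), 3.9)
top0 45 64 (np.float64(11.3), 3.96)
top0 50 68 (np.float64(10.7), 3.73)
top0 60 70 (np.float64(5.1), 4.11)
top0 70 68 (np.float64(7.1), -5.97)
top0 76 64 (np.float64(8.5), -4.79)
teeth 22 (np.float64(17.2), 0.12)
teeth 24 (np.float64(14.7), -0.84)
teeth 26 (np.float64(14.5), -1.88)
teeth 28 (np.float64(16.9), -2.67)
teeth 30 (np.float64(21.6), -2.96)
teeth 32 (np.float64(24.6), -2.98)
```

```bash
python3 -m crank '[[10,0,0,0.8,0,0,0],[10,0,0,1.4,0,0,0],[10,0,0,1.4,0,0,0],[10,0,0,1.4,0,0,0]]'; python3 -m crank '[[25,0,0,0,0,0,0],[30,0,0,0,0,0,0],[30,0,0,0,0,0,0],[30,0,0,0,0,0,0],[30,0,0,-20,0,0,0],[30,0,0,-55,0,0,0],[30,0,0,-80,0,0,0],[30,0,0,-80,0,0,0]]'
python3 - <<'E'
from ph import *
p,d=optics.camera("scene");cv2.imwrite("pics/s4full.png",p[:,:,::-1]);np.save("pics/s4.npy",d)
a=p[185:275,235:375,::-1];cv2.imwrite("pics/s4.png",cv2.resize(a,(784,504),interpolation=cv2.INTER_CUBIC))
E
```

```text
clock: 5.3
eef_pos: [500.7, 74.4, 58.6]
eef_rot: [-3.142, -0.0, 1.236]
wrist_force: [-1.9, -0.8, 0.5]
finger_gap: 15.7
finger_force: 25.0
clock: 6.1
eef_pos: [502.2, 74.5, 141.8]
eef_rot: [3.136, -0.002, 1.236]
wrist_force: [-0.2, -0.0, -0.3]
finger_gap: 28.1
finger_force: 0.0
```

View pics/s4.png

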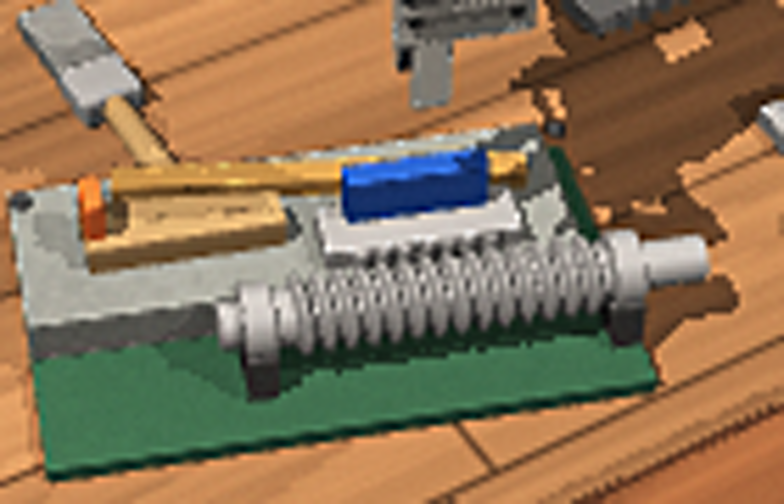

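The leaf lies flat and released, teeth clear of the thread. The grip is at crop (415,185), and the wedge is separate at (190,225). Next I'll turn the gripper 90° and go behind the leaf.

```bash
python3 -m crank '[[22,0,-4,0,0,0,-0.14],[22,0,-8,0,0,0,-0.28],[22,0,-12,0,0,0,-0.42],[22,0,-16,0,0,0,-0.56],[22,0,-22,0,0,0,-0.7],[22,0,-23,0,0,0,-0.84],[22,0,-24,0,0,0,-0.98],[22,0,-24,0,0,0,-1.12],[22,0,-24,0,0,0,-1.26],[22,0,-24,0,0,0,-1.4]]' ; python3 -m crank '[[22,0,0,0,0,0,-0.1],[22,0,0,0,0,0,-0.171],[22,0,0,0,0,0,-0.171],[22,0,0,0,0,0,-0.171],[22,0,0,0,0,0,-0.171]]'; python3 -c "
from ph import *
s=manip.read_state();print(fixT(O,yw)(s['eef_pos']),s['joints'].round(2))"
```

```text
clock: 7.15
eef_pos: [477.4, 82.2, 137.2]
eef_rot: [-3.14, -0.002, 2.642]
wrist_force: [-0.9, -0.9, -0.0]
finger_gap: 21.0
finger_force: 0.0
clock: 7.65
eef_pos: [477.9, 82.3, 138.1]
eef_rot: [-3.141, -0.001, 2.805]
wrist_force: [-0.6, 0.9, -0.3]
finger_gap: 20.6
finger_force: 0.0
[-29.00841669   0.13692402] [ 0.09  0.23  1.78  0.    1.14 -1.14]
```

```bash
python3 -m crank '[[22,0,0,40,0,0,0],[22,0,0,75,0,0,0],[22,0,0,82,0,0,0],[22,0,0,82,0,0,0],[22,-4,0,82,0,0,0],[22,-8,0,82,0,0,0],[22,-11,0,82,0,0,0],[22,-14,0,82,0,0,0],[22,-17,0,82,0,0,0],[22,-17,0,82,0,0,0]]' ; python3 -c "
from ph import *
s=manip.read_state();print(fixT(O,yw)(s['eef_pos']))
p,d=optics.camera('scene');cv2.imwrite('pics/s5.png',cv2.resize(p[185:275,235:375,::-1],(784,504),interpolation=cv2.INTER_CUBIC))"
```

```text
clock: 8.65
eef_pos: [494.5, 76.5, 56.7]
eef_rot: [3.141, 0.0, 2.807]
wrist_force: [0.9, -0.3, 0.4]
finger_gap: 20.4
finger_force: 0.0
[-11.39464325   0.19399956]
```

View pics/s5.png

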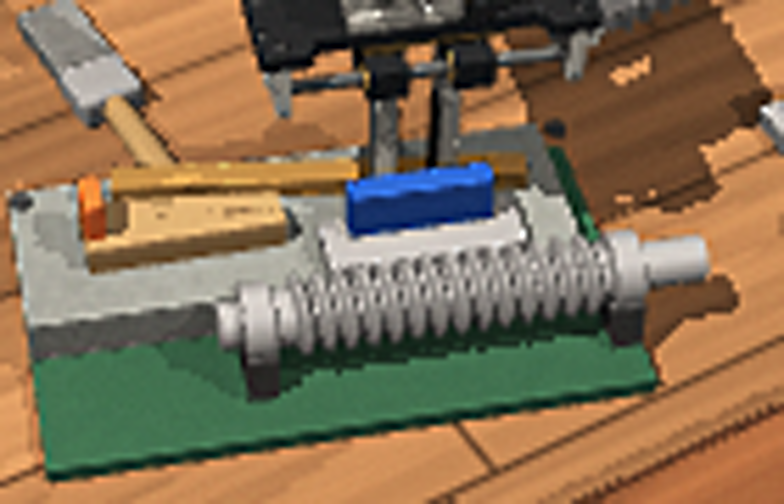

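The leaf is moved up to the thread, still square; the fingers are behind the grip. I'll back off a little, go low and push home gently while watching the force.

```bash
python3 -m crank '[[22,3,0,0,0,0,0],[22,3,0,0,0,0,0],[22,3,0,6,0,0,0],[22,3,0,11,0,0,0],[22,3,0,11,0,0,0],[22,3,0,11,0,0,0]]'; python3 -m crank '[[22,-2,0,0,0,0,0],[22,-3,0,0,0,0,0],[22,-4,0,0,0,0,0],[22,-5,0,0,0,0,0],[22,-5,0,0,0,0,0]]' ; python3 -c "
from ph import *
s=manip.read_state();print(fixT(O,yw)(s['eef_pos']),fixT(0,yw)(s['wrist_force']))"
```

```text
clock: 9.3
eef_pos: [491.1, 77.6, 45.3]
eef_rot: [-3.141, -0.0, 2.807]
wrist_force: [0.8, -0.2, 0.2]
finger_gap: 20.6
finger_force: 0.0
clock: 9.8
eef_pos: [496.0, 76.0, 45.6]
eef_rot: [3.142, 0.0, 2.807]
wrist_force: [-0.5, 0.1, 0.4]
finger_gap: 20.7
finger_force: 0.3
[-9.76503107  0.20974501] [-0.52808092 -0.06634676]
```

```bash
python3 -m crank '[[22,-1,0,0,0,0,0],[22,-2,0,0,0,0,0],[22,-2,0,0,0,0,0]]'; python3 -m crank '[[22,-0.7,0,0,0,0,0],[22,-1.5,0,0,0,0,0],[22,-1.5,0,0,0,0,0]]' ; python3 -c "
from ph import *
s=manip.read_state();print(fixT(O,yw)(s['eef_pos']),fixT(0,yw)(s['wrist_force']))"
```

```text
clock: 10.1
eef_pos: [496.9, 75.6, 45.5]
eef_rot: [-3.141, -0.003, 2.807]
wrist_force: [-9.3, 3.8, 7.2]
finger_gap: 20.6
finger_force: 5.0
clock: 10.4
eef_pos: [497.0, 75.6, 45.5]
eef_rot: [-3.14, -0.006, 2.807]
wrist_force: [-20.2, 6.4, 16.3]
finger_gap: 20.5
finger_force: 10.9
[-8.71342927  0.10472478] [-21.14004102  -0.57341295]
```

```bash
python3 -m crank '[[22,1,0,-0.5,0,0,0],[22,0.5,1,-0.5,0,0,0],[22,0.5,2,-0.5,0,0,0],[22,0.5,2,-0.5,0,0,0]]'; python3 -c "
from ph import *
s=manip.read_state();print(fixT(O,yw)(s['eef_pos']),fixT(0,yw)(s['wrist_force']))"
python3 -m crank '[[22,0,-1,0,0,0,0],[22,0,-2,0,0,0,0],[22,0,-3,0,0,0,0],[22,0,-4,0,0,0,0],[22,0,-4,0,0,0,0]]'; python3 -c "
from ph import *
s=manip.read_state();print(fixT(O,yw)(s['eef_pos']),fixT(0,yw)(s['wrist_force']))"
```

```text
clock: 10.8
eef_pos: [497.4, 76.8, 45.2]
eef_rot: [-3.139, -0.005, 2.807]
wrist_force: [-11.6, 0.5, 3.2]
finger_gap: 20.4
finger_force: 5.9
[-8.7618738  1.4189229] [-11.08434697  -3.3466334 ]
clock: 11.3
eef_pos: [496.5, 74.1, 45.3]
eef_rot: [-3.141, -0.004, 2.807]
wrist_force: [-8.4, 8.2, 0.4]
finger_gap: 20.8
finger_force: 5.6
[-8.69792644 -1.48896738] [-10.62687599   4.9627199 ]
```

```bash
python3 -m crank '[[22,5,2,0,0,0,0],[22,5,2,0,0,0,0],[22,5,2,-35,0,0,0],[22,5,2,-75,0,0,0],[22,0,-20,-95,0,0,0],[10,-10,-60,-95,0,0,0],[0,-20,-100,-95,0,0,0],[0,-34,-138,-95,0,0,0],[0,-34,-138,-95,0,0,0],[0,-34,-138,-95,0,0,0]]'
python3 - <<'E'
from ph import *
from m import masks
s=manip.read_state();T=fixT(O,yw);print(T(s['eef_pos']))
for n in("top","scene"):
    p,d=optics.camera(n);cv2.imwrite(f"pics/{n}6.png",p[:,:,::-1]);np.save(f"pics/{n}6.npy",d)
    X=cloud(n,d);H=hsv(p);h,s_,v=[H[...,i].astype(int) for i in range(3)]
    B=np.zeros(d.shape,bool)
    if n=="top":B[145:250,215:355]=1
    else:B[195:275,230:370]=1
    m=B&(h>100)&(h<130)&(s_>110)&(v>120)&(X[...,2]>74)&(X[...,2]<94);vv,uu=np.where(m)
    if len(uu): q=plane(n,np.c_[uu,vv],84);r=rect(q);print(n,len(q),r,T(r[0]),'depth',T(X[m]).mean(0),X[m][:,2].mean())
A=cv2.imread("pics/top6.png")[150:240,220:350];C=cv2.imread("pics/scene6.png")[190:270,240:370]
cv2.imwrite("pics/c6.png",np.vstack([cv2.resize(A,(430,298),interpolation=2),cv2.resize(C,(430,265),interpolation=2)]))
E
```

```text
clock: 12.3
eef_pos: [485.0, -69.0, 141.1]
eef_rot: [3.142, 0.0, 2.805]
wrist_force: [0.1, 0.6, -0.6]
finger_gap: 0.8
finger_force: 0.0
[  27.4501489  -140.34167017]
top 93 (array([515.1,  68.3]), array([13.5, 75. ]), np.float32(71.05)) [10.76345265 -0.80503859] depth [11.41737132 -0.54097928] 84.19729465809486
scene 54 (array([516.1,  67. ]), array([17. , 75.8]), np.float32(71.27)) [12.13535566 -1.70386122] depth [12.10444719 -2.87214218] 82.44674360769038
```

The measured grip centre (fixture x about 11, yaw -18.95°) agrees with seated. Now I'll nudge the wedge off the leaf's line toward the ramp.

```bash
python3 -m crank '[[0,0,6,40,0,0,0],[0,0,6,80,0,0,0],[0,0,6,94,0,0,0],[0,0,6,94,0,0,0],[0,6,6,94,0,0,0],[0,11,6,94,0,0,0],[0,15,6,94,0,0,0],[0,19,6,94,0,0,0],[0,23,6,94,0,0,0],[0,24.5,6,94,0,0,0]]';python3 -m crank '[[0,-3,0,0,0,0,0],[0,-6,0,0,0,0,0],[0,-6,0,-45,0,0,0],[0,-6,0,-85,0,0,0],[0,-30,0,-95,0,0,0],[0,-50,0,-95,0,0,0],[0,-50,0,-95,0,0,0]]'
cat > w.py <<'E'
from ph import *
s=manip.read_state();T=fixT(O,yw);print('tcp',T(s['eef_pos']).round(1))
p,d=optics.camera("top");cv2.imwrite("pics/top7.png",p[:,:,::-1]);X=cloud("top",d);H=hsv(p);h,s_,v=[H[...,i].astype(int) for i in range(3)]
F=np.zeros(d.shape,bool);F[145:255,215:355]=1
br=(F&(h>6)&(h<30)&(s_>90)&(v>100)&(X[...,2]>44)&(X[...,2]<90)).astype(np.uint8)
k,lab,st,ce=cv2.connectedComponentsWithStats(br,connectivity=4)
for i in range(1,k):
    if st[i,4]>60:
        vv,uu=np.where(lab==i);q=plane("top",np.c_[uu,vv],58);r=rect(q);b=T(q);print(st[i],r,T(np.array(r[0])).round(1),'x',np.percentile(b[:,0],[1,99]).round(1),'y',np.percentile(b[:,1],[1,99]).round(1))
        for lo,hi in((5,25),(75,95)):
            a,c=np.percentile(b[:,1],[lo,hi]);w=b[(b[:,1]>a)&(b[:,1]<c)];print('   y~',w[:,1].mean().round(0),'x',w[:,0].min().round(1),w[:,0].max().round(1))
m=F&(h>100)&(h<130)&(s_>110)&(v>120)&(X[...,2]>74);vv,uu=np.where(m)
if len(uu):r=rect(plane("top",np.c_[uu,vv],84));print('grip',r,T(np.array(r[0])).round(1))
E
python3 w.py
```

```text
clock: 13.4
eef_pos: [463.6, -54.6, 47.4]
eef_rot: [3.141, 0.001, 2.807]
wrist_force: [1.2, -1.2, 1.8]
finger_gap: 0.5
finger_force: 0.7
clock: 14.1
eef_pos: [512.4, -71.7, 142.1]
eef_rot: [3.142, 0.001, 2.806]
wrist_force: [-0.3, -0.8, -0.5]
finger_gap: 0.3
finger_force: 0.0
tcp [  54.2 -133.9]
[239 192  39  26 254] (array([473.5,  93.2]), array([ 17.6, 122.4]), np.float32(62.42)) [-36.7   9. ] x [-52.2 -21.8] y [-50.2  68.2]
   y~ -34.0 x -53.0 -32.8
   y~ 51.0 x -39.7 -21.0
grip (array([514.2,  68.4]), array([11.9, 73.4]), np.float32(70.8)) [ 9.9 -1. ]
```

```bash
python3 -m crank '[[0,10,-40,0,0,0,0],[0,40,-75,0,0,0,0],[0,80,-86,0,0,0,0],[0,80,-86,0,0,0,0],[0,80,-86,0,0,0,0]]'; python3 w.py
python3 - <<'E'
from ph import *
p,d=optics.camera("scene");cv2.imwrite("pics/scene7.png",p[:,:,::-1]);T=fixT(O,yw);X=cloud("scene",d);H=hsv(p);h,s,v=[H[...,i].astype(int) for i in range(3)]
B=np.zeros(d.shape,bool);B[195:275,230:370]=1
m=B&(h>8)&(h<30)&(s>80)&(X[...,2]>54.5)&(X[...,2]<63);q=T(X[m]);print(m.sum())
for a in range(-190,-60,20):
    w=q[(q[:,1]>a)&(q[:,1]<a+20)]
    if len(w)>3:print(a+10,np.percentile(w[:,0],[3,97]).round(1))
E
```

```text
clock: 14.65
eef_pos: [406.6, -125.9, 142.2]
eef_rot: [3.142, 0.0, 2.806]
wrist_force: [-0.2, 0.4, 0.6]
finger_gap: 0.6
finger_force: 0.0
tcp [ -27.9 -219.9]
[238 192  70  41 471] (array([451.8,  51.7]), array([ 18.3, 215.9]), np.float32(62.95)) [-43.6 -37.3] x [-63.7 -22.9] y [-142.2   67.6]
   y~ -112.0 x -65.2 -43.1
   y~ 38.0 x -45.1 -21.7
[286 205  28  21 234] (array([448.7, -26.7]), array([31.1, 81.7]), np.float32(62.76)) [ -20.7 -112.4] x [-39.4  -6.1] y [-150.8  -73.4]
   y~ -135.0 x -41.3 -19.4
   y~ -84.0 x -32.4 -6.1
grip (array([514.3,  68.6]), array([15.2, 79.2]), np.float32(71.05)) [ 9.9 -0.8]
241
-180 [-22.1  -5.2]
-160 [-43.8  -5. ]
-140 [-47.6  -6.2]
-120 [-35.5  -5.8]
-100 [-34.4  -5.6]
-80 [-32.4  -7.6]
```

```bash
python3 -m crank '[[0,-2,0,40,0,0,0],[0,-2,0,80,0,0,0],[0,-2,0,94,0,0,0],[0,-2,0,94,0,0,0],[0,-2,12,94,0,0,0],[0,-2,22,94,0,0,0],[0,-3,32,94,0,0,0],[0,-3,42,94,0,0,0],[0,-3,52,94,0,0,0],[0,-3,62,94,0,0,0]]';python3 -m crank '[[0,-1,10,0,0,0,0],[0,-2,20,0,0,0,0],[0,-3,28,0,0,0,0],[0,-4,36,0,0,0,0],[0,-4,44,0,0,0,0],[0,-4,44,0,0,0,0]]';  python3 w.py
```

```text
clock: 15.75
eef_pos: [430.7, -67.6, 48.3]
eef_rot: [-3.142, 0.0, 2.807]
wrist_force: [-0.3, -1.6, 1.4]
finger_gap: 0.2
finger_force: 0.7
clock: 16.35
eef_pos: [448.8, -27.4, 47.9]
eef_rot: [3.141, -0.0, 2.807]
wrist_force: [0.0, 0.0, -0.0]
finger_gap: 0.4
finger_force: 0.0
tcp [ -20.4 -113. ]
[238 192  36  23 275] (array([488.2,  93.9]), array([ 43.6, 107.9]), np.float32(63.69)) [-23.1  14.5] x [-49.4  -5.2] y [-35.8  68.6]
   y~ -16.0 x -50.0 -4.0
   y~ 52.0 x -40.7 -21.0
grip (array([518.8,  81.5]), array([15.2, 51.9]), np.float32(71.05)) [ 9.9 12.9]
```

```bash
python3 -m crank '[[0,-1,5,0,0,0,0],[0,-1,10,0,0,0,0],[0,-2,15,0,0,0,0],[0,-2,20,0,0,0,0],[0,-2,24,0,0,0,0],[0,-2,24,0,0,0,0]]';python3 -m crank '[[0,0,2,0,0,0,0],[0,0,4,0,0,0,0],[0,0,4,0,0,0,0]]';  python3 -c "
from ph import *
s=manip.read_state();print(fixT(O,yw)(s['eef_pos']),fixT(0,yw)(s['wrist_force']))"
```

```text
clock: 17.0
eef_pos: [458.5, -5.7, 48.1]
eef_rot: [3.141, 0.0, 2.807]
wrist_force: [-0.1, -0.6, 0.4]
finger_gap: 0.5
finger_force: 0.0
clock: 17.3
eef_pos: [459.8, -2.3, 48.1]
eef_rot: [3.141, 0.0, 2.807]
wrist_force: [1.2, 0.0, -0.2]
finger_gap: 0.7
finger_force: 0.5
[-18.19058295 -85.68058475] [1.13075199 0.43664761]
```

```bash
python3 -m crank '[[0,0,1.5,0,0,0,0],[0,0,3,0,0,0,0],[0,0,3,0,0,0,0]]';python3 -m crank '[[0,0,1,0,0,0,0],[0,0,2,0,0,0,0],[0,0,2,0,0,0,0]]';python3 -m crank '[[0,0,1,0,0,0,0],[0,0,2,0,0,0,0],[0,0,2,0,0,0,0]]';  python3 -c "
from ph import *
s=manip.read_state();print(fixT(O,yw)(s['eef_pos']),fixT(0,yw)(s['wrist_force']))"
```

```text
clock: 17.6
eef_pos: [460.9, 0.5, 48.2]
eef_rot: [3.142, 0.001, 2.807]
wrist_force: [2.8, -1.6, 0.1]
finger_gap: 0.4
finger_force: 1.6
clock: 17.9
eef_pos: [461.6, 2.2, 48.2]
eef_rot: [-3.142, 0.001, 2.807]
wrist_force: [2.0, -5.5, 1.6]
finger_gap: 0.4
finger_force: 2.7
clock: 18.2
eef_pos: [462.2, 3.4, 48.3]
eef_rot: [-3.14, 0.001, 2.807]
wrist_force: [0.6, -12.3, 3.9]
finger_gap: 0.6
finger_force: 6.3
[-17.81286997 -79.49466814] [  4.63051159 -11.38245897]
```

```bash
python3 -m crank '[[0,0,1,0,0,0,0],[0,0,2,0,0,0,0],[0,0,2,0,0,0,0]]';python3 -m crank '[[0,0,1,0,0,0,0],[0,0,1.5,0,0,0,0],[0,0,1.5,0,0,0,0]]'
```

```text
clock: 18.5
eef_pos: [462.7, 4.2, 48.4]
eef_rot: [-3.139, 0.001, 2.807]
wrist_force: [-2.4, -23.2, 5.6]
finger_gap: 0.4
finger_force: 12.0
clock: 18.8
eef_pos: [462.9, 4.6, 48.4]
eef_rot: [-3.137, 0.001, 2.807]
wrist_force: [-5.7, -34.0, 9.2]
finger_gap: 0.4
finger_force: 17.6
```

```bash
python3 -m crank '[[0,0,1,0,0,0,0],[0,0,1.5,0,0,0,0],[0,0,1.5,0,0,0,0],[0,0,1.5,0,0,0,0]]';python3 -m crank '[[0,0,-4,0,0,0,0],[0,0,-15,0,0,0,0],[0,0,-30,0,0,0,0],[0,0,-30,-50,0,0,0],[0,0,-40,-95,0,0,0],[0,0,-90,-100,0,0,0],[0,0,-140,-100,0,0,0],[0,0,-160,-100,0,0,0],[0,0,-160,-100,0,0,0]]'; python3 w.py
python3 - <<'E'
from ph import *
p,d=optics.camera("scene");A=cv2.imread("pics/top7.png")[150:240,220:350];C=p[190:270,240:370,::-1]
cv2.imwrite("pics/c8.png",np.vstack([cv2.resize(A,(430,298),interpolation=2),cv2.resize(C,(430,265),interpolation=2)]))
E
```

```text
clock: 19.2
eef_pos: [463.1, 4.9, 48.5]
eef_rot: [-3.135, 0.001, 2.807]
wrist_force: [-9.1, -43.5, 13.0]
finger_gap: 0.7
finger_force: 23.2
clock: 20.1
eef_pos: [410.0, -143.9, 147.9]
eef_rot: [3.141, -0.001, 2.804]
wrist_force: [-0.4, 0.9, -0.2]
finger_gap: 0.4
finger_force: 0.0
tcp [ -18.7 -235.7]
[238 188  74  48 890] (array([465.3,  35.2]), array([ 57.5, 233.3]), np.float32(63.41)) [-25.4 -48.4] x [-65.    0.2] y [-156.6   66.3]
   y~ -99.0 x -65.9 1.5
   y~ 29.0 x -45.1 1.7
grip (array([514.5,  68.6]), array([15.3, 79.2]), np.float32(70.81)) [10.1 -0.7]
```

View pics/c8.png

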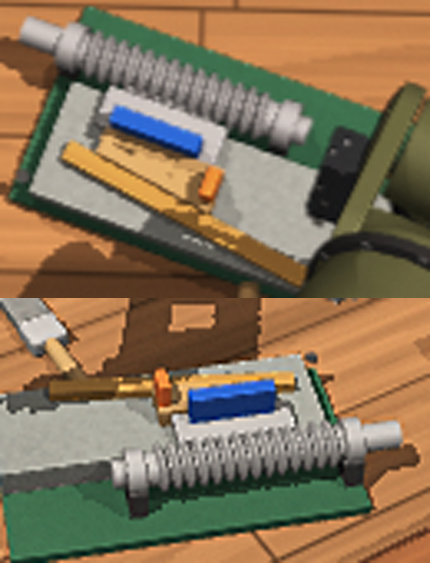

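The leaf sits square in the thread, with its grip at (155,132) in the top half. The wedge is jammed between it and the brass ramp, tab at (210,185), and the robot is clear of everything.

```bash
python3 -c "
from cell import manip; print(manip.sign_off())"
```

```text
the job is handed in; nothing more can be done
None
```

I seated the blue comb in the thread and jammed it with the wedge (about 44 N at the end), then handed the job in at about 20 s; in the last pictures it sat flat and square, though tooth depth was judged from the leaf's position and the push force.

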